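# Dry a rinsed sample cup on the air station

### The arm

A 6-joint arm with a two-finger parallel gripper is mounted at the origin on a cart in front of the work surface, level with it; the furniture and walls round the work are solid. World frame = base frame: x ahead of the robot, y to its left, z up, the work surface at z = 0. Lengths are in m, angles in rad, forces in N, time in s.
With the tool pointing down it reaches from about 0.3 to 0.875 m from the base axis. Payload 6.4 kg.
Tool frame: the origin (TCP) lies midway between the tips of the shut fingers; the grasp point (between the pads) lies 19 mm behind it; x points along the fingers, y is the direction in which the jaws open and shut, and the axes are right-handed (so a half turn about x gives the same grasp; the last joint's range is limited). The gripper opens to 88 mm and grips with 3 to 60 N. Pads are 18 mm wide; open, the fingers measure 123 mm over their backs; the gripper's body (75 mm by 187 mm) begins 45 mm behind the grasp point.
Start: joints at [-1.321, 0.181, 1.607, -0, 1.354, -0.206], TCP at [0.253, -0.516, 0.239] pointing down, gripper open.
Joint ranges: [-2.99, 2.99], [-0.89, 2.07], [0.3, 2.58], [-1.14, 4.28], [0, 2.63], [-3.12, 3.12]. Speed limits (rad/s): [2.57, 2.57, 3.01, 3.14, 3.14, 3.14].

### API

Orientations are given as [roll, pitch, yaw] about the fixed x, y, z axes, in that order (R = Rz(yaw) Ry(pitch) Rx(roll)).
In Python, from station import manip gives the robot as it stands. The module is installed in compiled form; this text tells all that it offers.
- The arm moves only by the tool move_arm, never from a script. Its argument "series" is a list of rows, each a list of 5 numbers: the shift along the tool's x, y, z in mm, then the turn about the tool's x in rad, then the opening, from 0 (shut) to 1 (fully open). A call has 1 to 12 rows; each row is the pose to reach, as a shift and turn from the pose measured when the call began, along the tool's axes at that moment; what a row does not reach only later rows make up. A row lasts 1/8 s, in which the tool goes at most 62.5 mm and 10.7 degrees, less where a joint would pass 70% of its speed; a pose out of reach is approached as far as the arm can. A call with a gripper value outside its range is refused whole. The fingers move at their own pace and stop on an object; "newtons" is the grip in N (left out, the last holds). Time passes only in rows, so rows that repeat a pose let the fingers close. It gives the time, the measured TCP pose, the force and the opening at its end, in the units of the state.
- manip.get_state(): the state, without advancing time (a new reading comes with each control period).
- manip.get_image(name): name is "scene" or "top" or "wrist"; returns (picture, depth): 400x640x3 uint8, red, green, blue; 400x640 float32, m along the optical axis (not along the pixel's ray), 0 where there is no reading.
- manip.camera_info(name): a dict with "fovy" (degrees; the focal length in pixels is half the picture's height over the tangent of half this angle, whatever the lens; pixels are square), "cx", "cy" (the principal point, pixels), "xyz" and "orientation" of the camera in the world. Camera axes: x right, y down, z forward; pixel columns grow to the right and rows downward; lengths in m; the calibration is good to about 2 mm. The wrist camera is an equidistant fisheye: a pixel r from the principal point sees the ray r / f radians off the axis. A picture is of the moment at which its call begins: read the wrist's pose just before it. camera_info takes no time and is no camera call; for the wrist camera it gives the pose at the moment of the call.
- manip.finish_job(): hands the job in, once; it reports no verdict.
The state is a dict: "clock": time; "joint_pos": joint angles; "joint_velocities": joint speeds; "joint_torque": joint torques, N m; "tcp_pos": TCP position; "tcp_rot": TCP orientation; "wrist_force": force on the tool from outside, world axes, zero at the start; "wrist_torque": the same for the moment, N m; "gripper_width": finger opening in m.
Only numpy, scipy, OpenCV 4.12 (cv2) and the standard library are available. Lean on these libraries where they do the work, as an engineer would, in place of code of your own. Each camera call takes 0.05 s, during which the arm holds its last target. There are 200 camera calls.

### The job

The rinsed blue square cup stands mouth-up on the bench: turn it over and set it mouth-down over the brass air nozzle, flat on the steel deck of the drying station, and let go of it. Then turn the orange spring-return air dial clockwise past its first two clicks to the third and last one, and finish while still holding the dial there with the gripper, because it springs back when released. Do not turn the dial before the cup is in place, and leave the other things on the bench where they are.

Things in the scene. Friction and masses are not known exactly. Their poses are not given: they have to be found in the camera images.
- cup: blue opaque square plastic cup, loose, 50 x 50 mm outside, flat sides, 72 mm tall, walls and floor 2.5 mm, about 70 g. Origin at the centre of the outside of its closed bottom; z points from bottom to mouth; x and y are normal to its sides. Starts mouth-up on the bench; it also lies still on a side.
- station: fixed grey and white air-drying station, 130 mm (x, away from the robot) by 255 mm (y, left). Origin on the bench under its middle, z up. Left part: flat steel deck 18 mm high, y = -20 to +125 mm. Right part: white control box 45 mm high, y = -125 to -20 mm, dial on top. Position and yaw (up to 0.25 rad) vary.
- nozzle (a point): centre of the nozzle's foot on the deck surface, 60 mm left (+y) of the station's middle, 18 mm above the bench; axes as the station's. The brass nozzle stands 22 mm above this point; foot 22 mm in diameter, upper part 12 mm. The inverted cup goes over it with its rim on the deck and its closed bottom 72 mm above the deck.
- dial_grip (a point): grip point on the dial's vertical axis, 75 mm right of the station's middle, 75 mm above the bench. Orange wing grip 52 x 14 mm, 36 mm high; its top is 10 mm above this point. Below it: a 50 mm disc, top 24 mm lower, and the box top, 30 mm lower. x: along the wing (pointer stripe at its -x end), z up; turns with the dial. At home it is +0.6 rad (counter-clockwise) from the station's axes.
- air_dial (a joint): dial angle, 0 at home, grows clockwise seen from above, stop at 1.26 rad. Clicks at 0.4, 0.8 and 1.2, marked by three blue dots of growing size on the box; 1.2 is the third and last, next to the stop. A return spring (0.06 N m at home to 0.14 at the third click, plus up to 0.04 to pass a click) brings it back home from everywhere when let go.
- amber_bottle: bystander: amber bottle with blue cap, 68 mm in diameter, 142 mm tall, origin under it
- wash_bottle: bystander: white wash bottle with blue cap, 67 x 97 x 225 mm, origin under it
- small_bottle: bystander: amber bottle with black cap, 58 mm in diameter, 118 mm tall, origin under it
- sample_pot: bystander: white pot with red lid, 48 mm in diameter, 60 mm tall, origin under it
- tip_box: bystander: blue pipette tip box, 88 x 118 x 67 mm, origin under it
- red_marker: bystander: white marker pen with red cap, 138 mm long, lying on the bench, origin under its middle
Mind the look-alikes: they are no part of the job. Of the things like the cup, leave any that is pink or purple; of the rest the smaller one is meant.

How it is judged:
On the way:
1. the cup stands mouth-down over the nozzle, flat on the deck, released, with the dial still at home (angle between cup's own z axis and vertical above 3.04 rad and horizontal distance between cup and nozzle below 0.022 m and z of cup in the frame of station below 0.095 m and contact force between the arm and cup below 0.2 N and linear speed of cup below 0.03 m/s and value of joint air_dial below 0.2 rad), for 0.3 s.
At the end, for the whole second after the job is handed in: The cup stands mouth-down (within 0.1 rad) on the deck with the nozzle inside it (cup axis within 22 mm of the nozzle), untouched and at rest; the dial is at its third click (joint above 1.08 rad) and the gripper is still holding it there with more than 1 N (angle between cup's own z axis and vertical above 3.04 rad and horizontal distance between cup and nozzle below 0.022 m and z of cup in the frame of station between 0.085 and 0.095 m and contact force between the arm and cup below 0.2 N and linear speed of cup below 0.03 m/s and value of joint air_dial above 1.08 rad and contact force between the fingers and station above 1 N); the arm keeps its last pose, push and grip.
It fails at once if the dial is turned past 0.3 rad while the cup does not stand mouth-down over the nozzle (value of joint air_dial above 0.3 rad and (angle between cup's own z axis and vertical below 3 rad or horizontal distance between cup and nozzle above 0.025 m or z of cup in the frame of station above 0.098 m)).
It fails at once if a bystander is pushed more than 30 mm (distance of any of amber_bottle, wash_bottle, small_bottle, sample_pot, tip_box, red_marker from where it was at the start of the episode above 0.03 m).
It also fails if it takes over 64 s, if anything falls off the work surface, if the arm or the gripper's body presses on something with over 40 N, if the wrist force passes 120 N, or if a joint passes its speed limit or range.

## Working session

There is one attempt and no reset: what is moved stays moved. The work goes in short steps, Python scripts to look and compute and a tool call to move; the robot and the scene stay as the last step left them, time stands still between calls to the robot, and variables do not carry over. Pictures are saved under pics/ and viewed, about 8 in all and at most 12, crops included, and the job is handed in when it is done.

Besides the shell and the picture viewer there is one more tool, called after "Call:" by a JSON object that holds its "op" and its "data", one argument or row to a line. move_arm: Moves the arm, as the interface text tells. Its arguments: {"type":"object","properties":{"series":{"type":"array"},"newtons":{"type":"number"}},"required":["series"]}

```bash
mkdir -p pics
python3 - <<'E'
from station import manip
import cv2,numpy as np
print(manip.get_state())
for n in ("scene","top","wrist"): print(n,manip.camera_info(n))
a,d=manip.get_image("scene");b,e=manip.get_image("top")
np.savez("v0.npz",a=a,d=d,b=b,e=e)
cv2.imwrite("pics/s0.png",a[:,:,::-1]);cv2.imwrite("pics/t0.png",b[:,:,::-1])
E
```

```text
{'clock': 0.0, 'joint_pos': array([-1.32127703e+00,  1.81553156e-01,  1.60797067e+00,  1.08309622e-06,
        1.35380018e+00, -2.06273802e-01]), 'joint_velocities': array([-1.00527919e-03, -1.17132950e-03, -1.94078405e-04,  2.07281664e-03,
       -4.85566525e-04, -7.40711222e-05]), 'joint_torque': array([-1.53260016e-04, -4.33867157e+01, -3.41852582e+01,  7.01849861e-02,
        3.86158784e-02, -1.59837300e-04]), 'tcp_pos': array([ 0.25299819, -0.51576804,  0.23782137]), 'tcp_rot': array([-1.7776808 ,  1.56906497,  1.81970472]), 'wrist_force': array([-0.29087294, -0.20605497, -0.43059551]), 'wrist_torque': array([-0.03128473, -0.02039889, -0.01686348]), 'gripper_width': 0.08845816559896454}
scene {'fovy': 42.77989392500447, 'cx': 323.8892080199606, 'cy': 195.05211434182272, 'xyz': array([-0.27011486,  1.11438771,  0.73200976]), 'orientation': array([-2.03704909,  0.011129  , -2.48041415])}
top {'fovy': 52.39596602749663, 'cx': 319.2836938743606, 'cy': 204.647194954208, 'xyz': array([0.41475238, 0.05635911, 1.38535447]), 'orientation': array([-3.04279445,  0.0233674 , -1.5612932 ])}
wrist {'fovy': 65.70646984690485, 'cx': 319.7616349940245, 'cy': 198.0205223336549, 'xyz': array([ 0.31294693, -0.48692768,  0.38265923]), 'orientation': array([ 2.88148500e+00,  1.97300367e-03, -1.11463024e+00])}
```

View pics/t0.png

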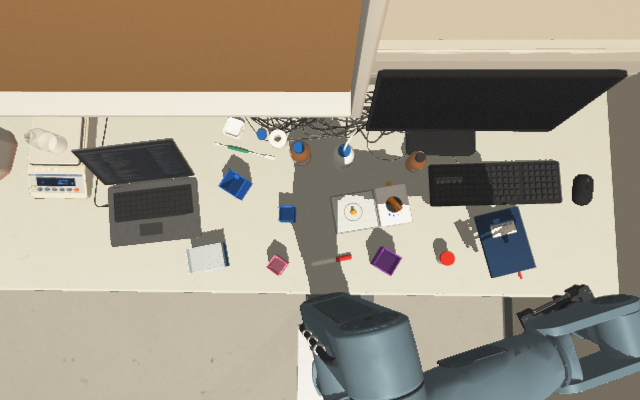

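View pics/s0.png

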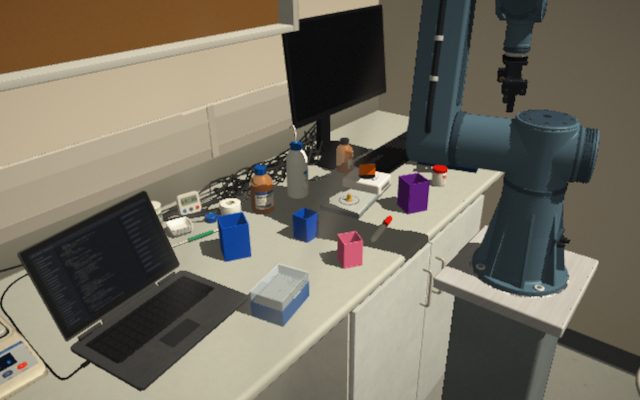

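```bash
cat > h.py <<'E'
from station import manip
import cv2,numpy as np
from scipy.spatial.transform import Rotation as Ro
def cloud(d,c,fish=False):
    R=Ro.from_euler('xyz',c['orientation']).as_matrix()
    f=200/np.tan(np.radians(c['fovy'])/2)
    v,u=np.mgrid[0:400,0:640]
    x,y=(u-c['cx'])/f,(v-c['cy'])/f
    if fish:
        r=np.hypot(x,y)+1e-9; s=np.tan(np.minimum(r,1.5))/r; x,y=x*s,y*s
    P=np.dstack([x*d,y*d,d])@R.T+c['xyz']
    P[d==0]=np.nan
    return P
def hsv(a): return cv2.cvtColor(a,cv2.COLOR_RGB2HSV)
def tool():
    s=manip.get_state(); return s['tcp_pos'],Ro.from_euler('xyz',s['tcp_rot']).as_matrix(),s
def rect(P): # min-area rectangle of xy points (mm)
    return cv2.minAreaRect((P[:,:2]*1000).astype(np.float32))
E
python3 - <<'E'
from h import *
z=np.load("v0.npz");p,R,s=tool();print(R.round(3))
b=z['b'];P=cloud(z['e'],manip.camera_info("top"));H=hsv(b)
blue=(H[...,0]>105)&(H[...,0]<125)&(H[...,1]>150)
n,l,st,ce=cv2.connectedComponentsWithStats(blue.astype(np.uint8))
for i in range(1,n):
    if st[i,4]>40:
        q=P[l==i]; t=q[(q[:,2]>np.nanmax(q[:,2])-.012)]; print(ce[i].round(),st[i,4],np.nanmax(q[:,2]).round(3),rect(t))
v,u=np.mgrid[0:400,0:640]
w=(u>325)&(u<420)&(v>180)&(v<240)
for lo,hi in((.010,.026),(.037,.053)):
    m=w&(P[...,2]>lo)&(P[...,2]<hi); m=cv2.morphologyEx(m.astype(np.uint8),cv2.MORPH_OPEN,np.ones((3,3)))>0
    print(m.sum(),np.median(P[m][:,2]),rect(P[m]))
m=w&(P[...,2]>.06);print("dialtop",m.sum(),P[m].mean(0),rect(P[m]))
m=w&(P[...,2]>.03)&(u<370)&(P[...,2]<.06);print("noz",m.sum(),P[m].mean(0))
for n,(a,c) in dict(amber=(300,150),wash=(345,152),small=(415,160),pot=(447,258),purple=(386,261),pink=(278,265),marker=(344,258),tapewhite=(278,138),big=(236,184)).items(): print(n,P[c,a].round(3))
E
```

```text
[[-0.     0.44  -0.898]
 [ 0.001 -0.898 -0.44 ]
 [-1.    -0.002 -0.   ]]
[261. 134.] 56 0.025 ((793.5986328125, 293.1250915527344), (29.6190128326416, 27.65461540222168), 5.610962867736816)
[235. 184.] 537 0.106 ((611.764404296875, 368.3372497558594), (67.7320556640625, 65.8664321899414), 58.39140319824219)
[287. 214.] 251 0.081 ((516.7054443359375, 194.63502502441406), (46.4378547668457, 49.13771438598633), 0.7471497654914856)
1647 0.01975690785186024 ((528.885009765625, -29.31682586669922), (129.98789978027344, 150.52178955078125), 9.886039733886719)
1044 0.04664055540993184 ((543.064453125, -112.72916412353516), (129.24038696289062, 190.14891052246094), 10.057917594909668)
dialtop 88 [ 0.54953707 -0.15423543  0.08329597] ((543.4095458984375, -147.818359375), (50.277320861816406, 33.33978271484375), 44.65392303466797)
noz 9 [ 0.52748428 -0.02294237  0.03993187]
amber [0.709 0.149 0.14 ]
wash [0.695 0.009 0.175]
small [ 0.688 -0.217  0.099]
pot [ 0.377 -0.323  0.062]
purple [ 0.363 -0.135  0.007]
pink [0.346 0.227 0.007]
marker [0.372 0.005 0.013]
tapewhite [0.78  0.234 0.018]
big [0.621 0.378 0.005]
```

Call:
{"op": "move_arm", "data": {
  "series": [
    [0, -552, -490, 0.456, 0],
    [0, -552, -490, 0.456, 0],
    [0, -552, -490, 0.456, 0],
    [0, -552, -490, 0.456, 0],
    [0, -552, -490, 0.456, 0],
    [0, -552, -490, 0.456, 0],
    [0, -552, -490, 0.456, 0],
    [0, -552, -490, 0.456, 0],
    [0, -552, -490, 0.456, 0],
    [0, -552, -490, 0.456, 0],
    [0, -552, -490, 0.456, 0],
    [0, -552, -490, 0.456, 0]
  ]
}}

```text
clock: 1.6
tcp_pos: [0.4499, 0.198, 0.2387]
tcp_rot: [-1.21, 1.569, 1.933]
wrist_force: [1.6, -0.6, 0.1]
gripper_width: 0.0005
```

Run:
```python
from h import *
p,R,s=tool();print(p,R.round(3),s['joint_pos'].round(2))
c=manip.camera_info("wrist");a,d=manip.get_image("wrist");P=cloud(d,c,True);H=hsv(a)
blue=(H[...,0]>105)&(H[...,0]<125)&(H[...,1]>120)&(np.abs(P[...,0]-.517)<.06)&(np.abs(P[...,1]-.195)<.06)&(P[...,2]>.06)
print(blue.sum(),rect(P[blue]),P[blue][:,2].mean())
cv2.imwrite("pics/w1.png",a[:,:,::-1])
```

```text
[0.4498833  0.19802665 0.23865084] [[-0.001  0.001 -1.   ]
 [ 0.001 -1.    -0.001]
 [-1.    -0.001  0.001]] [ 0.17 -0.01  1.81  0.    1.34  1.74]
490 ((516.8246459960938, 197.2469940185547), (48.44219207763672, 48.76195526123047), 89.88782501220703) 0.06884808751526086
```

View pics/w1.png

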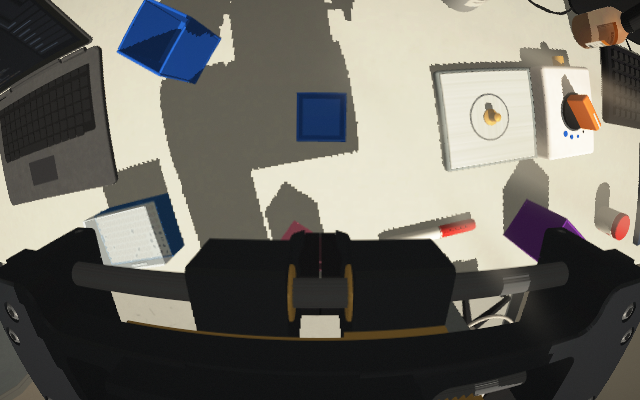

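Call:
{"op": "move_arm", "data": {
  "series": [
    [90, 0, 0, 0, 0],
    [177, 0, 0, 0, 0],
    [177, 0, 0, 0, 0],
    [177, 0, 0, 0, 0],
    [177, 0, -20, 0, 0],
    [177, 0, -30, 0, 0],
    [177, 0, -40, 0, 0],
    [177, 0, -50, 0, 0],
    [177, 0, -60, 0, 0]
  ]
}}

```text
clock: 2.78
tcp_pos: [0.5113, 0.2034, 0.0621]
tcp_rot: [-1.715, 1.566, 1.43]
wrist_force: [-0.1, 0.8, 0.9]
gripper_width: 0.0006
```

```bash
cat > look.py <<'E'
from h import *
import sys
p,R,s=tool();print(p,s['wrist_force'].round(1),s['gripper_width'])
c=manip.camera_info("wrist");a,d=manip.get_image("wrist");P=cloud(d,c,True);H=hsv(a)
b=(H[...,0]>105)&(H[...,0]<125)&(H[...,1]>120)&(np.abs(P[...,0]-.56)<.12)&(np.abs(P[...,1]-.195)<.09)&(P[...,2]>.005)
q=P[b];zm=np.percentile(q[:,2],98);t=q[q[:,2]>zm-.008];print(len(q),"top z",zm,len(t),rect(t),"all",rect(q))
cv2.imwrite("pics/%s.png"%sys.argv[1],a[:,:,::-1])
E
python3 look.py w2
```

```text
[0.51132601 0.20336344 0.06214762] [-0.1  0.8  0.9] 0.0006498050340210043
12480 top z 0.08577618413719618 1567 ((542.6254272460938, 196.9806365966797), (49.34105682373047, 20.11307144165039), 88.8154067993164) all ((543.3489379882812, 196.9590606689453), (49.29952621459961, 72.69048309326172), 89.685302734375)
```

Call:
{"op": "move_arm", "data": {
  "series": [
    [0, 4, -12, 0, 0],
    [0, 4, -20, 0, 0],
    [0, 4, -28, 0, 0],
    [0, 4, -28, 0, 0],
    [-60, 4, 20, 0, 0],
    [-120, 4, 30, 0, 1],
    [-120, 4, 30, 0, 1],
    [-120, 4, 30, 0, 1]
  ]
}}

```text
clock: 3.82
tcp_pos: [0.4827, 0.1987, 0.1829]
tcp_rot: [-2.239, 1.564, 0.905]
wrist_force: [-0.5, 0.0, 0.5]
gripper_width: 0.0283
```

```bash
python3 look.py w3; python3 -c "
from h import *;print(tool()[1].round(3))"
```

```text
[0.48272768 0.1987397  0.18292256] [-0.5  0.   0.5] 0.02834765100185607
4038 top z 0.050322603382271076 4038 ((554.073486328125, 209.90318298339844), (75.81640625, 140.56979370117188), 61.83423614501953) all ((554.073486328125, 209.90318298339844), (75.81640625, 140.56979370117188), 61.83423614501953)
[[ 0.002  0.003 -1.   ]
 [ 0.005 -1.    -0.003]
 [-1.    -0.005 -0.002]]
```

View pics/w3.png

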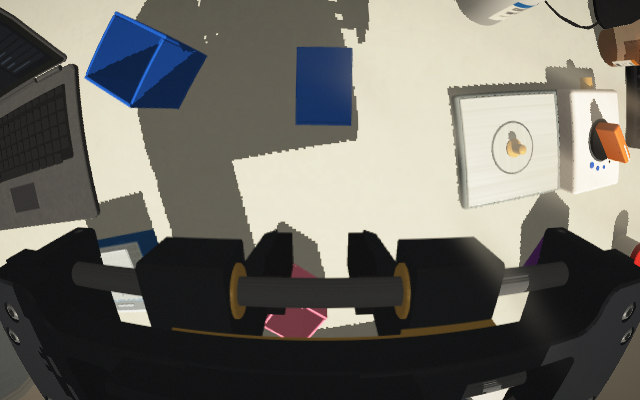

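Run:
```python
from h import *
c=manip.camera_info("wrist");a,d=manip.get_image("wrist");P=cloud(d,c,True);H=hsv(a)
m=((H[...,0]>105)&(H[...,0]<125)&(H[...,1]>120)).astype(np.uint8)
n,l,st,ce=cv2.connectedComponentsWithStats(m);q=P[l==l[85,325]]
print(len(q),q[:,2].mean(),rect(q),q.min(0),q.max(0),tool()[0])
```

```text
4078 nan ((571.4140014648438, 202.62857055664062), (77.99092102050781, 37.54227828979492), 27.49595832824707) [nan nan nan] [nan nan nan] [0.4817205  0.19839426 0.180758  ]
```

Run:
```python
from h import *
c=manip.camera_info("wrist");a,d=manip.get_image("wrist");P=cloud(d,c,True);H=hsv(a)
m=((H[...,0]>105)&(H[...,0]<125)&(H[...,1]>120)).astype(np.uint8)
n,l,st,ce=cv2.connectedComponentsWithStats(m);q=P[l==l[85,325]];q=q[np.isfinite(q[:,2])]
print(len(q),q[:,2].mean(),rect(q),q.min(0),q.max(0),tool()[0])
```

```text
4095 0.04875745070430012 ((579.1682739257812, 196.86085510253906), (48.9844856262207, 71.23591613769531), 89.91633605957031) [0.54351855 0.17241929 0.04359862] [0.61482099 0.22137515 0.05182284] [0.48156909 0.19830246 0.18036803]
```

Call:
{"op": "move_arm", "data": {
  "series": [
    [0, 1, -40, 0, 1],
    [0, 1, -65, 0, 1],
    [0, 1, -65, 0, 1],
    [60, 1, -65, 0, 1],
    [120, 1, -65, 0, 1],
    [172, 1, -65, 0, 1],
    [172, 1, -65, 0, 1],
    [172, 1, -65, 0, 1]
  ],
  "newtons": 3
}}

```text
clock: 4.97
tcp_pos: [0.5449, 0.1982, 0.0075]
tcp_rot: [-0.895, 1.565, 2.249]
wrist_force: [-0.1, -0.1, 0.4]
gripper_width: 0.0882
```

Close lightly and lift slowly, letting the mouth swing down.

Call:
{"op": "move_arm", "data": {
  "series": [
    [0, 0, -2, 0, 0],
    [0, 0, -2, 0, 0],
    [0, 0, -2, 0, 0],
    [0, 0, -2, 0, 0],
    [0, 0, -2, 0, 0],
    [-15, 0, -2, 0, 0],
    [-30, 0, -2, 0, 0],
    [-45, 0, -2, 0, 0],
    [-60, 0, -2, 0, 0],
    [-75, 0, -2, 0, 0],
    [-90, 0, -2, 0, 0]
  ],
  "newtons": 3
}}

```text
clock: 6.35
tcp_pos: [0.5473, 0.1978, 0.0986]
tcp_rot: [-0.947, 1.565, 2.197]
wrist_force: [0.7, 0.1, -0.2]
gripper_width: 0.0503
```

```bash
python3 look.py w4
python3 - <<'E'
from h import *
a,d=manip.get_image("scene");cv2.imwrite("pics/s4.png",cv2.resize(a[130:280,220:480,::-1],None,fx=3,fy=3))
E
```

```text
[0.54727713 0.19783443 0.09862839] [ 0.7  0.1 -0.2] 0.05029927077670153
22390 top z 0.14081740573454415 22361 ((584.70166015625, 196.51165771484375), (51.71599578857422, 61.97897720336914), 88.7856674194336) all ((584.7008666992188, 196.47776794433594), (67.20414733886719, 61.97897720336914), 88.7856674194336)
```

View pics/s4.png

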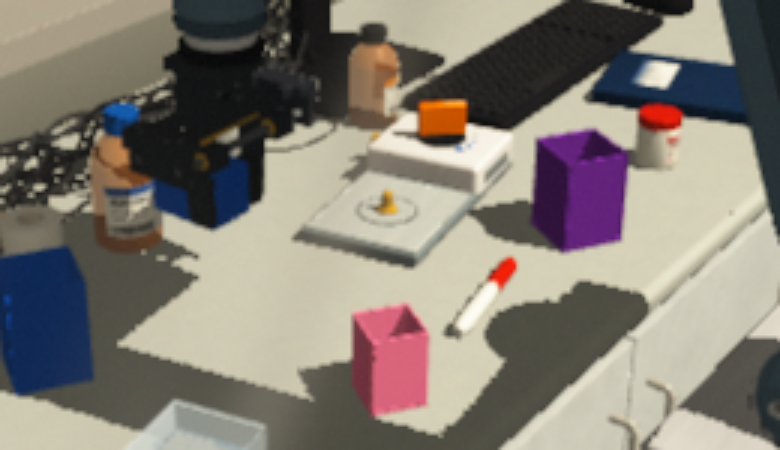

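Call:
{"op": "move_arm", "data": {
  "series": [
    [30, 0, 0, 0, 0],
    [50, 0, 0, 0, 0],
    [50, 0, 0, 0, 0.5],
    [50, 0, 0, 0, 0.53],
    [50, 0, 0, 0, 0.55],
    [50, 0, 0, 0, 0.56],
    [50, 0, 0, 0, 0.56]
  ],
  "newtons": 3
}}

```text
clock: 7.32
tcp_pos: [0.5489, 0.1984, 0.0502]
tcp_rot: [-1.748, 1.566, 1.396]
wrist_force: [-0.6, -0.2, -1.2]
gripper_width: 0.0503
```

```bash
cat > tilt.py <<'E'
from h import *
# cup pose: blue points from wrist view near the gripper; fit of the upper side's slope along x
p,R,s=tool();print(p.round(4),s['wrist_force'].round(1),s['gripper_width'].round(4),round(s['clock'],2))
c=manip.camera_info("wrist");a,d=manip.get_image("wrist");P=cloud(d,c,True);H=hsv(a)
b=(H[...,0]>105)&(H[...,0]<125)&(H[...,1]>120)&(np.abs(P[...,0]-p[0]-.03)<.1)&(np.abs(P[...,1]-p[1])<.02)&(P[...,2]>.003)
q=P[b]
if len(q)>20:
    print(len(q),np.polyfit(q[:,0],q[:,2],1).round(3),q.min(0).round(3),q.max(0).round(3))
    for x in np.arange(q[:,0].min(),q[:,0].max(),.008):
        k=q[np.abs(q[:,0]-x)<.003]; 
        if len(k): print(x.round(3),np.median(k[:,2]).round(4),end=' | ')
E
python3 tilt.py
```

```text
Traceback (most recent call last):
  File "tilt.py", line 3, in <module>
    p,R,s=tool();print(p.round(4),s['wrist_force'].round(1),s['gripper_width'].round(4),round(s['clock'],2))
                                                            ^^^^^^^^^^^^^^^^^^^^^^^^
AttributeError: 'float' object has no attribute 'round'
```

```bash
sed -i "s/s\['gripper_width'\].round(4)/round(s['gripper_width'],4)/" tilt.py; python3 tilt.py
```

```text
[0.5489 0.1984 0.0502] [-0.6 -0.2 -1.2] 0.0503 7.33
18537 [0.003 0.09 ] [0.556 0.178 0.089] [0.618 0.218 0.094]
0.556 0.0912 | 0.564 0.0913 | 0.572 0.0913 | 0.58 0.0914 | 0.588 0.0914 | 0.596 0.0914 | 0.604 0.0914 | 0.612 0.0914 |
```

Call:
{"op": "move_arm", "data": {
  "series": [
    [0, 0, 0, 0, 0.565],
    [0, 0, 0, 0, 0.568],
    [0, 0, 0, 0, 0.57]
  ]
}}

```text
clock: 7.75
tcp_pos: [0.5488, 0.1983, 0.0501]
tcp_rot: [-1.708, 1.566, 1.436]
wrist_force: [-0.4, 0.2, -0.3]
gripper_width: 0.0504
```

```bash
python3 tilt.py
```

```text
[0.5488 0.1983 0.0501] [-0.4  0.2 -0.3] 0.0504 7.75
18498 [0.002 0.09 ] [0.556 0.178 0.089] [0.617 0.218 0.094]
0.556 0.0911 | 0.564 0.0912 | 0.572 0.0912 | 0.58 0.0912 | 0.588 0.0912 | 0.596 0.0912 | 0.604 0.0912 | 0.612 0.0912 |
```

Call:
{"op": "move_arm", "data": {
  "series": [
    [0, 0, 0, 0, 0.575]
  ]
}}

```text
clock: 7.92
tcp_pos: [0.5489, 0.1984, 0.0501]
tcp_rot: [-1.721, 1.566, 1.424]
wrist_force: [0.5, 0.1, -0.7]
gripper_width: 0.0508
```

```bash
python3 tilt.py
```

```text
[0.5489 0.1984 0.0501] [ 0.5  0.1 -0.7] 0.0508 7.92
11105 [0.    0.049] [0.545 0.178 0.047] [0.617 0.218 0.051]
0.545 0.0487 | 0.553 0.0488 | 0.561 0.0488 | 0.569 0.0488 | 0.577 0.0488 | 0.585 0.0488 | 0.593 0.0488 | 0.601 0.0488 | 0.609 0.0488 |
```

Call:
{"op": "move_arm", "data": {
  "series": [
    [0, 0, 0, 0, 0.9],
    [0, 0, 0, 0, 1],
    [0, 0, 0, 0, 1],
    [-60, 0, 0, 0, 1],
    [-100, 0, -40, -0.18, 1],
    [-100, 0, -40, -0.36, 1],
    [-100, 0, -40, -0.54, 1],
    [-100, 0, -40, -0.72, 1],
    [-100, 0, -40, -0.9, 1],
    [-100, 0, -40, -1.2, 1],
    [-100, 0, -40, -1.4, 1],
    [-100, 0, -40, -1.57, 1]
  ]
}}

```text
clock: 9.48
tcp_pos: [0.5887, 0.198, 0.1501]
tcp_rot: [3.102, 1.566, 1.431]
wrist_force: [0.8, 0.7, 0.0]
gripper_width: 0.0881
```

Call:
{"op": "move_arm", "data": {
  "series": [
    [0, 0, 0, -0.18, 1],
    [0, 0, 0, -0.36, 1],
    [0, 0, 0, -0.54, 1],
    [0, 0, 0, -0.72, 1],
    [0, 0, 0, -0.9, 1],
    [0, 0, 0, -1.08, 1],
    [0, 0, 0, -1.26, 1],
    [0, 0, 0, -1.4, 1],
    [0, 0, 0, -1.57, 1],
    [0, 0, 0, -1.57, 1],
    [0, 0, 0, -1.57, 1]
  ]
}}

```text
clock: 10.85
tcp_pos: [0.5887, 0.1979, 0.1501]
tcp_rot: [1.558, 1.566, 1.454]
wrist_force: [0.3, -0.8, 0.3]
gripper_width: 0.0882
```

Run:
```python
from h import *
p,R,s=tool();print(p,R.round(3),s['joint_pos'].round(2),s['clock'])
c=manip.camera_info("wrist");a,d=manip.get_image("wrist");P=cloud(d,c,True);H=hsv(a)
m=(H[...,0]>105)&(H[...,0]<125)&(H[...,1]>120)&(np.abs(P[...,1]-.198)<.05)&(np.abs(P[...,0]-.58)<.07)&(P[...,2]>.035)
q=P[m];print("wrist",len(q),q.min(0),q.max(0))
a,d=manip.get_image("top");P=cloud(d,manip.camera_info("top"));H=hsv(a)
m=(H[...,0]>105)&(H[...,0]<125)&(H[...,1]>120)&(np.abs(P[...,1]-.198)<.05)&(np.abs(P[...,0]-.58)<.07)&(P[...,2]>.035)&(P[...,2]<.07)
q=P[m];print("top",len(q),rect(q) if len(q) else 0)
```

```text
[0.58870192 0.19794102 0.15007873] [[ 0.001  0.103  0.995]
 [ 0.005  0.995 -0.103]
 [-1.     0.005  0.   ]] [ 0.13  0.37  1.56  0.01  1.21 -1.34] 10.85
wrist 5123 [0.54441788 0.17361939 0.03535276] [0.61677748 0.22347465 0.0509562 ]
top 106 ((564.852783203125, 205.8671875), (40.55038070678711, 27.396947860717773), 0.6908208727836609)
```

Call:
{"op": "move_arm", "data": {
  "series": [
    [40, 0.5, 0, -0.103, 1],
    [90, 0.5, 0, -0.103, 1],
    [143, 0.5, 0, -0.103, 1],
    [143, 0.5, 0, -0.103, 1],
    [143, 0.5, 0, -0.103, 1],
    [143, 0.5, 0, -0.103, 0],
    [143, 0.5, 0, -0.103, 0],
    [143, 0.5, 0, -0.103, 0],
    [143, 0.5, 0, -0.103, 0],
    [143, 0.5, 0, -0.103, 0]
  ],
  "newtons": 7
}}

```text
clock: 12.2
tcp_pos: [0.589, 0.1992, 0.0074]
tcp_rot: [1.399, 1.566, 1.4]
wrist_force: [-0.6, -0.6, 2.2]
gripper_width: 0.05
```

Call:
{"op": "move_arm", "data": {
  "series": [
    [-50, 0, 0, 0, 0],
    [-100, 0, 0, 0.0, 0],
    [-100, -20, -20, 0.17, 0],
    [-100, -40, -40, 0.34, 0],
    [-100, -60, -60, 0.51, 0],
    [-100, -79, -87, 0.68, 0],
    [-100, -79, -87, 0.85, 0],
    [-100, -79, -87, 1.02, 0],
    [-100, -79, -87, 1.19, 0],
    [-100, -79, -87, 1.396, 0],
    [-100, -79, -87, 1.396, 0],
    [-100, -79, -87, 1.396, 0]
  ]
}}

```text
clock: 13.7
tcp_pos: [0.5018, 0.1196, 0.1068]
tcp_rot: [2.835, 1.566, 1.443]
wrist_force: [0.6, 0.7, -1.6]
gripper_width: 0.0497
```

Run:
```python
from h import *
p,R,s=tool();print(p,R.round(3),s['joint_pos'].round(2),s['clock'],s['gripper_width'])
v,u=np.mgrid[0:400,0:640]
for n in("top","wrist","scene"):
    c=manip.camera_info(n);a,d=manip.get_image(n);P=cloud(d,c,n=="wrist");H=hsv(a)
    cv2.imwrite(f"pics/{n}5.png",a[:,:,::-1])
    w=(np.abs(P[...,0]-.53)<.12)&(P[...,1]<.08)&(P[...,1]>-.25)
    for nm,lo,hi in(("deck",.012,.024),("box",.040,.052)):
        m=w&(P[...,2]>lo)&(P[...,2]<hi); m=cv2.morphologyEx(m.astype(np.uint8),cv2.MORPH_OPEN,np.ones((3,3)))
        k,l,st,ce=cv2.connectedComponentsWithStats(m)
        if k>1:
            i=1+st[1:,4].argmax();q=P[l==i];print(n,nm,len(q),np.median(q[:,2]).round(4),rect(q))
    m=w&(H[...,0]>12)&(H[...,0]<28)&(H[...,1]>120)&(P[...,2]>.030)&(P[...,2]<.045)&(P[...,1]>-.08);q=P[m];
    print(n,"noz",m.sum(),q.mean(0) if m.sum() else 0, (q.min(0)+q.max(0))/2 if m.sum() else 0)
```

```text
[0.5018162  0.11961289 0.10683388] [[ 0.001  0.984  0.178]
 [ 0.005  0.178 -0.984]
 [-1.     0.001 -0.005]] [ 0.    0.21  1.86  0.01  1.07 -0.18] 13.7 0.04973590532003091
top deck 1353 0.0193 ((528.76318359375, -29.186569213867188), (129.80935668945312, 150.392333984375), 9.922910690307617)
top box 946 0.0467 ((550.7274169921875, -154.790771484375), (129.17898559570312, 104.3363265991211), 9.560770034790039)
top noz 9 [ 0.52738241 -0.02287108  0.04112786] [ 0.52732395 -0.02285029  0.04175089]
wrist deck 157 0.0157 ((465.15838623046875, -11.50328254699707), (8.5533447265625, 30.198806762695312), 9.917265892028809)
wrist noz 0 0 0
scene deck 936 0.0164 ((524.06689453125, -28.63935089111328), (124.1919174194336, 163.33657836914062), 8.274679183959961)
scene box 312 0.0434 ((532.2034301757812, -151.4931640625), (94.5127944946289, 108.720703125), 13.132555961608887)
scene noz 9 [ 0.52428882 -0.01739777  0.03521087] [ 0.52431457 -0.01743764  0.03597857]
```

View pics/wrist5.png

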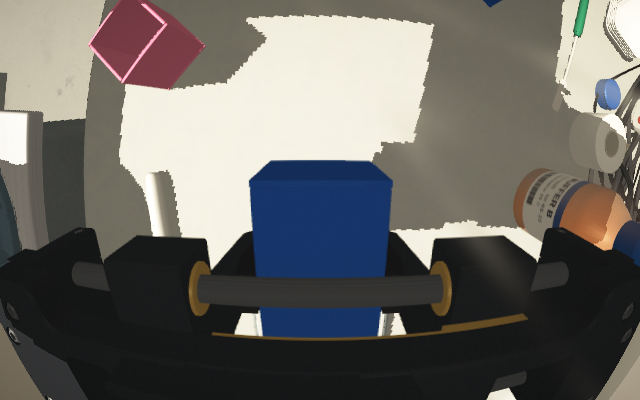

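Call:
{"op": "move_arm", "data": {
  "series": [
    [40, 0, 0, 0, 0],
    [88, 0, 20, 0, 0],
    [88, 0, 43, 0, 0],
    [88, 0, 48, 0, 0],
    [88, 0, 51, 0, 0],
    [81, 0, 57, 0, 0],
    [81, 0, 57, 0, 0],
    [76, 0, 65, 0, 0],
    [76, 0, 65, 0, 0],
    [74, 0, 73, 0, 0],
    [74, 0, 73, 0, 0]
  ]
}}

```text
clock: 15.22
tcp_pos: [0.5155, 0.0477, 0.0329]
tcp_rot: [2.527, 1.566, 1.133]
wrist_force: [0.3, 1.7, 0.3]
gripper_width: 0.0498
```

Run:
```python
from h import *
p,R,s=tool();print(p,s['wrist_force'],s['gripper_width'])
n=np.array([-.171,.985]);print("e",((p[:2]-[.5165,.041])@n).round(4),"h",(p[2]+.019-.018).round(4))
a,d=manip.get_image("scene");cv2.imwrite("pics/s6.png",cv2.resize(a[150:270,280:440,::-1],None,fx=4,fy=4))
a,d=manip.get_image("wrist");cv2.imwrite("pics/w6.png",a[:,:,::-1])
```

```text
[0.51550046 0.04769181 0.03293012] [0.32987474 1.67348797 0.26661439] 0.049828359162952064
e 0.0068 h 0.0339
```

View pics/s6.png

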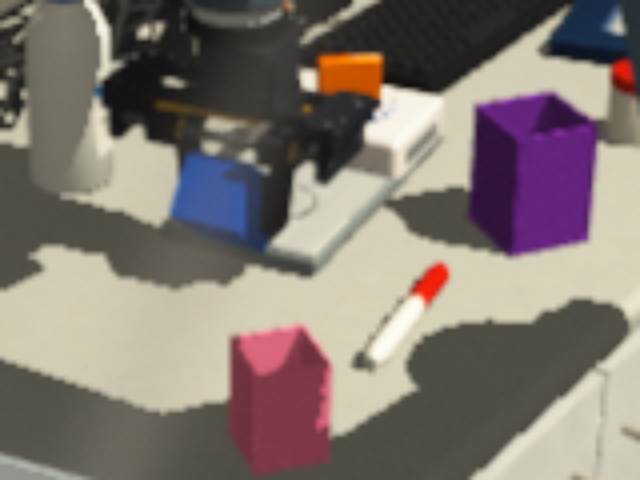

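Call:
{"op": "move_arm", "data": {
  "series": [
    [0, 0, 5, 0, 0],
    [0, 0, 10, 0, 0],
    [0, 0, 10, 0, 0],
    [1.5, 0, 19, 0, 0],
    [1.5, 0, 19, 0, 0],
    [6, 0, 27, 0, 0],
    [6, 0, 27, 0, 0],
    [8, 0, 30, 0, 0],
    [8, 0, 30, 0, 0]
  ]
}}

```text
clock: 16.45
tcp_pos: [0.5207, 0.018, 0.0247]
tcp_rot: [2.516, 1.566, 1.122]
wrist_force: [-0.9, 0.4, 0.2]
gripper_width: 0.0499
```

```bash
cat > st.py <<'E'
from h import *
import sys
p,R,s=tool();print(p,s['wrist_force'].round(1),s['gripper_width'],s['clock'])
n=np.array([-.171,.985]);print("e",((p[:2]-[.5165,.041])@n).round(4),"h",(p[2]+.019-.018).round(4))
c=manip.camera_info("wrist");a,d=manip.get_image("wrist");P=cloud(d,c,True);H=hsv(a);cv2.imwrite(f"pics/w{sys.argv[1]}.png",a[:,:,::-1])
m=(H[...,0]>105)&(H[...,0]<125)&(H[...,1]>120)&(np.hypot(P[...,0]-p[0],P[...,1]-p[1])<.06)&(P[...,2]>.02)
q=P[m]-[p[0],p[1],0]; t=q[:,:2]@n
print(len(q),"z",np.percentile(q[:,2],[1,50,99]).round(4))
for lo in np.arange(np.percentile(q[:,2],1),np.percentile(q[:,2],99),.006):
    k=np.abs(q[:,2]-lo)<.003
    if k.sum()>5: print("z",lo.round(3),"n",np.percentile(t[k],[5,50,95]).round(4),k.sum())
E
python3 st.py 7
```

```text
[0.5207236  0.01798579 0.02467362] [-0.9  0.4  0.2] 0.04988553227457379 16.45
e -0.0234 h 0.0257
20127 z [0.0696 0.0889 0.095 ]
z 0.07 n [-0.0054  0.0425  0.0428] 156
z 0.082 n [0.0434 0.0449 0.0456] 45
z 0.088 n [0.023  0.0345 0.0449] 14238
z 0.094 n [0.0022 0.0076 0.0235] 5557
```

View pics/w7.png

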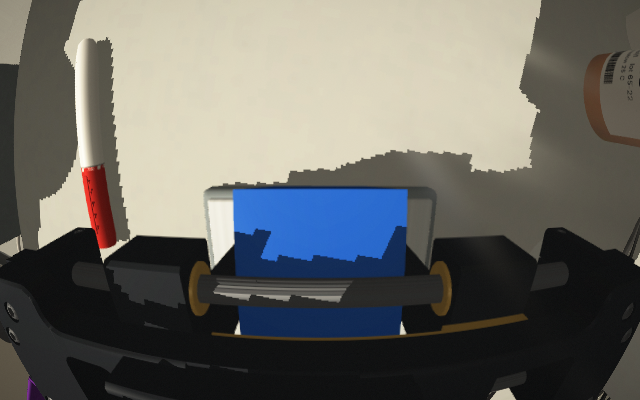

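Call:
{"op": "move_arm", "data": {
  "series": [
    [-20, 0, 0, 0, 0],
    [-34, 0, 0, 0, 0],
    [-34, 0, 20, 0, 0],
    [-34, 0, 40, 0, 0],
    [-34, 0, 54, 0, 0],
    [-34, 0, 54, 0, 0],
    [-20, 0, 54, 0, 0],
    [-10, 0, 54, 0, 0],
    [-5, 0, 54, 0, 0],
    [-1, 0, 54, 0, 0],
    [2, 0, 54, 0, 0],
    [2, 0, 54, 0, 0]
  ]
}}

```text
clock: 18.0
tcp_pos: [0.5306, -0.0352, 0.0227]
tcp_rot: [2.331, 1.566, 0.938]
wrist_force: [-0.1, -0.2, 1.1]
gripper_width: 0.0497
```

```bash
python3 st.py 8
```

```text
[ 0.5306087  -0.03521681  0.02271524] [-0.1 -0.2  1.1] 0.04971894200618529 18.0
e -0.0775 h 0.0237
19932 z [0.0282 0.0896 0.0935]
z 0.028 n [0.0335 0.034  0.0345] 205
z 0.034 n [0.0342 0.0346 0.0351] 134
z 0.04 n [0.0352 0.0356 0.0361] 180
z 0.046 n [0.0359 0.0365 0.0368] 143
z 0.052 n [0.0364 0.037  0.0373] 330
z 0.058 n [0.0373 0.0378 0.0381] 199
z 0.064 n [0.038  0.0385 0.039 ] 404
z 0.07 n [0.0386 0.0391 0.0396] 335
z 0.076 n [0.0396 0.04   0.0405] 507
z 0.082 n [0.0401 0.0407 0.0411] 496
z 0.088 n [0.0228 0.0324 0.041 ] 12213
```

Call:
{"op": "move_arm", "data": {
  "series": [
    [1, 0, -2, 0, 0],
    [2, 0, -3, 0, 0],
    [2, 0, -3, 0, 0],
    [2, 0, -3, 0, 0.6],
    [2, 0, -3, 0, 0.7],
    [2, 0, -3, 0, 1],
    [2, 0, -3, 0, 1],
    [2, 0, -3, 0, 1]
  ]
}}

```text
clock: 19.05
tcp_pos: [0.53, -0.0321, 0.0206]
tcp_rot: [2.376, 1.566, 0.982]
wrist_force: [-0.2, 0.5, 0.2]
gripper_width: 0.0877
```

```bash
python3 st.py 9
```

```text
[ 0.53000961 -0.03210392  0.02063198] [-0.2  0.5  0.2] 0.08767153357298695 19.05
e -0.0743 h 0.0216
18445 z [0.024  0.0883 0.09  ]
z 0.024 n [0.002  0.0325 0.0327] 285
z 0.03 n [0.0321 0.0325 0.033 ] 366
z 0.036 n [0.0319 0.0325 0.0328] 355
z 0.042 n [0.0321 0.0324 0.0328] 441
z 0.048 n [0.0321 0.0325 0.0329] 542
z 0.054 n [0.0321 0.0325 0.0328] 517
z 0.06 n [0.0321 0.0325 0.0329] 656
z 0.066 n [0.032  0.0325 0.0329] 773
z 0.072 n [0.0321 0.0325 0.0329] 938
z 0.078 n [0.0321 0.0325 0.0329] 1104
z 0.084 n [0.032  0.0325 0.0329] 1301
```

Call:
{"op": "move_arm", "data": {
  "series": [
    [-40, 0, 0, 0, 1],
    [-90, 0, 0, 0, 1],
    [-140, 0, 0, 0, 1],
    [-140, -1, 60, 0.17, 1],
    [-140, -1, 125, 0.34, 1],
    [-140, -1, 125, 0.51, 1],
    [-140, -1, 125, 0.68, 1],
    [-140, -1, 125, 0.85, 1],
    [-140, -1, 125, 0.977, 1],
    [-140, -1, 125, 0.977, 1],
    [-140, -1, 125, 0.977, 1]
  ]
}}

```text
clock: 20.48
tcp_pos: [0.5506, -0.1559, 0.1602]
tcp_rot: [-2.925, 1.566, 0.99]
wrist_force: [-1.4, -0.6, 0.3]
gripper_width: 0.0882
```

Run:
```python
from h import *
p,R,s=tool();print(p,R.round(3),s['joint_pos'].round(2),s['clock'])
for n in("wrist","top"):
    c=manip.camera_info(n);a,d=manip.get_image(n);P=cloud(d,c,n=="wrist");H=hsv(a)
    cv2.imwrite(f"pics/{n}10.png",a[:,:,::-1])
    m=(H[...,0]>5)&(H[...,0]<20)&(H[...,1]>150)&(np.hypot(P[...,0]-.55,P[...,1]+.155)<.05)&(P[...,2]>.078)&(P[...,2]<.095)
    if m.sum()>5:print(n,m.sum(),P[m].mean(0),rect(P[m]))
    m=(H[...,0]>105)&(H[...,0]<125)&(H[...,1]>120)&(np.hypot(P[...,0]-.528,P[...,1]+.023)<.06)&(P[...,2]>.08)
    if m.sum()>5:print(n,"cup",m.sum(),P[m].mean(0),rect(P[m]))
```

```text
[ 0.55063013 -0.15588487  0.1601951 ] [[ 0.003  0.698 -0.716]
 [ 0.004 -0.716 -0.698]
 [-1.    -0.001 -0.005]] [-0.49  0.26  1.69  0.01  1.2   0.31] 20.475
wrist 1011 [ 0.55477067 -0.1519657   0.08386183] ((552.4939575195312, -154.3426055908203), (50.52650833129883, 12.946673393249512), 43.88197326660156)
wrist cup 4051 [ 0.53180979 -0.02640665  0.08853901] ((530.5044555664062, -24.40546417236328), (50.72615432739258, 51.16873550415039), 9.749646186828613)
top cup 236 [ 0.5286637  -0.02468061  0.09146251] ((528.8947143554688, -24.911039352416992), (49.28989791870117, 47.4109001159668), 9.815558433532715)
```

View pics/wrist10.png

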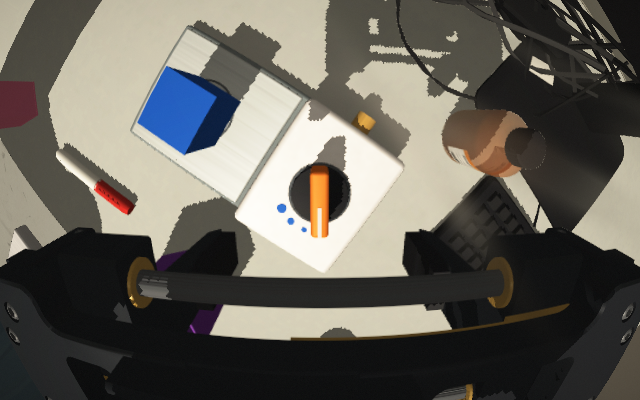

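Call:
{"op": "move_arm", "data": {
  "series": [
    [40, 0, -2, 0, 1],
    [80, 0, -2, 0, 1],
    [102, 0, -2, 0, 1],
    [102, 0, -2, 0, 1],
    [102, 0, -2, 0, 1],
    [102, 0, -2, 0, 0],
    [102, 0, -2, 0, 0],
    [102, 0, -2, 0, 0],
    [102, 0, -2, 0, 0],
    [102, 0, -2, 0, 0],
    [102, 0, -2, 0, 0]
  ],
  "newtons": 40
}}

```text
clock: 21.95
tcp_pos: [0.5523, -0.1541, 0.0582]
tcp_rot: [-2.923, 1.566, 0.991]
wrist_force: [-0.3, 0.1, 0.1]
gripper_width: 0.0302
```

Call:
{"op": "move_arm", "data": {
  "series": [
    [0, 0, 0, 0, 0],
    [0, 0, 0, 0, 0],
    [0, 0, 0, 0, 0]
  ]
}}

```text
clock: 22.32
tcp_pos: [0.552, -0.1538, 0.0581]
tcp_rot: [-2.752, 1.566, 1.162]
wrist_force: [-2.1, 1.6, 3.0]
gripper_width: 0.0136
```

Gripped on the wing (13.6 mm). Now turn clockwise.

Call:
{"op": "move_arm", "data": {
  "series": [
    [0, 0, 0, 0.15, 0],
    [0, 0, 0, 0.3, 0],
    [0, 0, 0, 0.45, 0],
    [0, 0, 0, 0.6, 0],
    [0, 0, 0, 0.75, 0],
    [0, 0, 0, 0.9, 0],
    [0, 0, 0, 1.05, 0],
    [0, 0, 0, 1.15, 0],
    [0, 0, 0, 1.22, 0],
    [0, 0, 0, 1.22, 0],
    [0, 0, 0, 1.22, 0],
    [0, 0, 0, 1.22, 0]
  ]
}}

```text
clock: 23.82
tcp_pos: [0.5522, -0.1552, 0.0581]
tcp_rot: [-1.998, 1.567, 0.698]
wrist_force: [-0.5, -5.7, -2.4]
gripper_width: 0.0136
```

```bash
cat > fin.py <<'E'
from h import *
p,R,s=tool();print(p,s['wrist_force'].round(1),s['wrist_torque'].round(2),s['gripper_width'],s['clock'])
a=np.arctan2(R[1,1],R[0,1]);print("tool y angle",a,"=> dial about",(.172+.6-np.pi/2)-a)
for n in("wrist","top"):
    c=manip.camera_info(n);a,d=manip.get_image(n);P=cloud(d,c,n=="wrist");H=hsv(a)
    cv2.imwrite(f"pics/{n}11.png",a[:,:,::-1])
    m=(H[...,0]>5)&(H[...,0]<20)&(H[...,1]>150)&(np.hypot(P[...,0]-.55,P[...,1]+.155)<.05)&(P[...,2]>.07)&(P[...,2]<.095)
    if m.sum()>5:print(n,m.sum(),P[m].mean(0),rect(P[m]))
    m=(H[...,0]>105)&(H[...,0]<125)&(H[...,1]>120)&(np.hypot(P[...,0]-.528,P[...,1]+.023)<.06)&(P[...,2]>.08)
    if m.sum()>5:print(n,"cup",m.sum(),P[m].mean(0),rect(P[m]))
E
python3 fin.py
```

```text
[ 0.55224091 -0.15521531  0.05814851] [-0.5 -5.7 -2.4] [-1.02  0.06  0.19] 0.013599835638712037 23.825
tool y angle -2.016917463723553 => dial about 1.2181211369286566
wrist 2323 [ 0.56290413 -0.15969698  0.08296067] ((552.568359375, -154.83349609375), (14.93974781036377, 51.432891845703125), 63.46207046508789)
top 10 [ 0.52978244 -0.14669783  0.085096  ] ((529.4984130859375, -147.2000274658203), (13.28090763092041, 6.804000377655029), 75.98033905029297)
top cup 234 [ 0.52877589 -0.02477552  0.09186706] ((528.8711547851562, -24.876562118530273), (49.06245803833008, 47.218990325927734), 10.07781982421875)
```

Call:
{"op": "move_arm", "data": {
  "series": [
    [0, 0, 0, 0.01, 0],
    [0, 0, 0, 0.01, 0],
    [0, 0, 0, 0.01, 0],
    [0, 0, 0, 0.01, 0]
  ]
}}

```text
clock: 24.42
tcp_pos: [0.5523, -0.1553, 0.0582]
tcp_rot: [-2.061, 1.568, 0.625]
wrist_force: [-0.8, -1.6, -0.7]
gripper_width: 0.0134
```

```bash
python3 fin.py && python3 -c "
from station import manip;print(manip.finish_job())"
```

```text
[ 0.55226943 -0.15529606  0.05815173] [-0.8 -1.6 -0.7] [-0.41  0.12  0.17] 0.013378520027997652 24.425
tool y angle -2.0266011249688862 => dial about 1.2278047981739897
wrist 2313 [ 0.5628687  -0.15984593  0.08295305] ((552.565673828125, -155.05099487304688), (14.853837013244629, 51.8015251159668), 63.32704544067383)
top 10 [ 0.52908996 -0.14559447  0.08185403] ((530.3463134765625, -145.7494659423828), (11.721597671508789, 6.14406681060791), 52.37769317626953)
top cup 235 [ 0.52869753 -0.02466989  0.09152933] ((529.12646484375, -24.839080810546875), (49.86281204223633, 47.65925979614258), 9.868879318237305)
the job is handed in; nothing more can be done
None
```

The job is handed in at 24.4 s: the cup is mouth-down over the nozzle and released, and the gripper is holding the dial at its third click. No verdict was reported.

**How the cup was turned:** I tipped it onto its side. Letting it swing mouth-down in a light grip failed: it stayed stiff, then dropped flat back onto the bench when I loosened the fingers. I regrasped it and rolled it over the deck's left edge instead, then lowered it over the nozzle and let go.

**Last checks:**
- **Cup:** its sides were vertical just after release, with its closed bottom at about 0.09 m. The last look showed it about 2–3 mm from the nozzle position found at the start and unmoved since release.
- **Dial:** about 1.23 rad, by both the tool's turn and the wing's angle in the wrist picture. The top camera saw only 10 pixels of the wing, too few to use.
- **Grip:** the fingers are on the wing at 13.4 mm, commanded to 40 N, and the wrist sees a steady torque of about 0.17 N·m.
- **Bystanders:** none was touched as far as I could see, but I did not measure their positions again at the end.

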